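# Flag the incubation chamber as venting, then hold its sprung lid at the vent mark

### The job

Take the yellow hanger tag off its parking stand, hook it onto the status rail at the blue band, then slide it along the rail, without lifting it off, until it hangs centred on the green band, and let go of it. Then raise the chamber's sprung lid by its steel handle bar until the red needle points at the middle of the green clip on the scale, and keep holding it there: the job finishes with the gripper still holding the lid. Do not drop the tag, shift the green clip or disturb the timer, dropper bottle and tape.

Things in the scene. Friction and masses are not known exactly. Their poses are not given: they have to be found in the camera images.
- tag_grip (a point): Yellow hanger tag (60 g): middle of the black upright grip tab on its top, 10 mm thick along this frame's x, 28 mm wide along y, 46 mm high; this point is 37 mm above the axis of the bar it hangs on, 16 mm below the tab's top. z is up. It starts hanging on the parking stand's bar and hangs the same way on the rail.
- tag_seat (a point): The point of the tag that lies on the bar's axis when it hangs, 37 mm straight below tag_grip, same axes. The tag's roof-shaped hook straddles the bar: a 52 mm wide plate on its -x side reaches 65 mm below this point, a 26 mm wide leg on its +x side 33 mm, 29 mm clear between them. It hooks on or off straight down or up; lifted 75 mm it is clear of the bar.
- tag_rail: Fixed status rail: a 10 mm round steel bar, 260 mm long along this frame's y, its axis 125 mm above the bench, on two posts at its ends (y = -130 and +130 mm) and a grey base 70 x 290 x 10 mm. Origin at the underside's centre. A blue and a green band are on the bar; the tag slides over both.
- rail_load (a point): Middle of the blue band (34 mm long), on the axis of the rail's bar: where the tag is hooked on. Same axes as tag_rail; the green band lies 90 to 170 mm from it toward -y.
- rail_mark (a point): Middle of the green band (24 mm long), on the axis of the rail's bar, same axes: where the tag must hang in the end.
- tag_stand: Fixed parking stand of the tag: dark base 75 x 90 x 10 mm, one post at y = +38 mm, a 10 mm round bar along y from there to y = -36 mm, its axis 125 mm above the bench. Origin at the underside's centre.
- chamber_lid: Blue-framed clear lid (0.3 kg) of the white fixed chamber (220 x 200 x 100 mm). Origin on the hinge axis at the far side, mid-width, 110 mm above the bench; the hinge is this frame's y. Shut, it lies level and runs 213 mm toward -x; opening turns it about +y (front rises), 0 to 1 rad. A spring pulls it shut: lifting at the bar takes about 4 N at first, 7 N at 0.65 rad; let go, it falls shut.
- lid_bar (a point): Middle of the lid's steel handle bar: round, 12 mm in diameter, 110 mm long along y between two side arms; 262 mm toward -x and 20 mm toward +z of the lid's origin in the lid's own axes (130 mm above the bench when shut). 40 mm clear between bar and lid edge, nothing below but the bench. The bar can turn between the pads of a gripper that stays upright.
- lid_pointer (a point): Where the lid's red needle points on the scale at the chamber's left (+y) side: fixed to the lid, 118 mm toward -x and 114.5 mm toward +y of the lid's origin, level with it. Turns with the lid.
- vent_mark (a point): Middle of the green clip on the scale (26 x 16 mm), 118 mm from the hinge axis and in the plane of lid_pointer: the two points meet when the lid is at the marked angle, which lies between 0.35 and 0.65 rad.
- status_tag: The same hanger tag as a whole; its origin is at tag_seat.
- timer_mid (a point): Bystander: white square bench timer, 66 x 66 x 18 mm, this point at its centre.
- dropper_mid (a point): Bystander: black dropper bottle with yellow cap, 40 mm across, 84 mm high, this point at its centre.
- tape_mid (a point): Bystander: roll of tan label tape lying flat, 100 mm across, 25 mm high, this point at its centre.

How it is judged:
By the outcome, as a careful person would: the job done as asked, in the order asked, and still so for the second after the job is handed in, while the arm keeps its last pose, push and grip.
It also fails if it takes over 58 s, if anything falls off the work surface, if the arm or the gripper's body presses on something with over 40 N, if the wrist force passes 120 N, or if a joint passes its speed limit or range.

### The arm

A 6-joint arm with a two-finger parallel gripper is mounted at the origin on a cart in front of the work surface, level with it; the furniture and walls round the work are solid. World frame = base frame: x ahead of the robot, y to its left, z up, the work surface at z = 0. Lengths are in m, angles in degrees, forces in N, time in s.
With the tool pointing down it reaches from about 0.25 to 0.725 m from the base axis. Payload 9.7 kg.
Tool frame: the origin (TCP) lies midway between the tips of the shut fingers; the grasp point (between the pads) lies bot.hold_point_z behind it (bot.hold_point_z is the distance from the TCP to the grasp point, in m); z points along the fingers, y is the line along which they close (so a half turn about z gives the same grasp; the last joint's range is limited). The gripper opens to 85 mm and grips with 20 to 120 N. Pads are 22 mm wide; open, the fingers measure 114 mm over their backs; the gripper's body (76 mm by 85 mm) begins 54 mm behind the grasp point. The pads swing forward as they close: fully open they stand 13 mm farther back than shut.
Start: joints at [63.942, 4.979, 10.078, 95.1, 0, 90], TCP at [0.242, 0.494, 0.231] pointing down, gripper open.
Joint ranges: [-179.16, 179.16], [-48.56, 103.87], [-65.8, 70.77], [-126.05, 130.52], [-82.76, 87.17], [-180, 180]. Speed limits (degrees/s): [127.2, 127.2, 147.25, 180, 180, 180].

### API

Orientations are given as [roll, pitch, yaw] about the fixed x, y, z axes, in that order (R = Rz(yaw) Ry(pitch) Rx(roll)).
In Python, from workcell import bot, camera, camera_model, ticket gives the robot as it stands.
- The arm moves only by the tool send_rows, never from a script. Its argument "targets" is text: rows parted by semicolons, each of 5 numbers parted by spaces: the shift along the tool's x, y, z in mm, then the turn about the tool's z in degrees, then the closure in counts, from 0 (fully open) to 255 (shut). A call has 1 to 20 rows; each row is the pose to reach, as a shift and turn from the pose commanded when the call began, along the tool's axes at that moment; what a row does not reach only later rows make up. A row lasts 1/8 s, in which the tool goes at most 62.5 mm and 10.7 degrees, less where a joint would pass 70% of its speed; a pose out of reach is approached as far as the arm can. A call with a gripper value outside its range is refused whole. The fingers move at their own pace and stop on an object; "newtons" is the grip in N (left out, the last holds). Time passes only in rows, so rows that repeat a pose let the fingers close. It gives the time, the measured TCP pose, the force, the opening and the grip force at its end, in the units of the state.
- bot.get_obs(): the state, without advancing time (a new reading comes with each control period).
- camera(name): name is "scene" or "top" or "wrist"; returns the picture (384x512x3 uint8, blue, green, red); there is no depth.
- camera_model(name): a dict with "K" (3x3 intrinsics, pixels), "dist_coeffs" ([k1, k2, p1, p2, k3] as OpenCV has them; the pictures are not rectified), "pose" (4x4, takes a point from camera to world coordinates); the wrist camera has in their place "T_tool_cam" (4x4, takes a point from camera to tool coordinates, whose origin is the TCP and whose axes are the flange's). Camera axes: x right, y down, z forward; pixel columns grow to the right and rows downward; lengths in m; the calibration is good to about 2 mm. A picture is of the moment at which its call begins: read the wrist's pose just before it. camera_model takes no time and is no camera call.
- ticket.job_done(): hands the job in; it is judged then, once.
The state is a dict: "time": time; "q": joint angles; "qd": joint speeds; "joint_efforts": joint torques, N m; "ee_pos": TCP position; "tcp_rot": TCP orientation; "wrist_force": force on the tool from outside, world axes, zero at the start; "torque": the same for the moment, N m; "opening": finger opening in m; "grasp_force": force on a finger pad.
Only numpy, scipy, OpenCV 4.12 (cv2) and the standard library are available. Lean on these libraries where they do the work, as an engineer would, in place of code of your own. Each camera call takes 0.05 s, during which the arm holds its last target. There are 200 camera calls.

## Working session

There is one attempt and no reset: what is moved stays moved. The work goes in short steps, Python scripts to look and compute and a tool call to move; the robot and the scene stay as the last step left them, time stands still between calls to the robot, and variables do not carry over. Pictures are saved under pics/ and viewed, at most 10 in all, crops included, and the job is handed in when it is done.

Besides the shell and the picture viewer there is one more tool, called after "Emit:" by a JSON object that holds its "name" and its "arguments", one argument or row to a line. send_rows: Moves the arm, as the interface text tells. Its arguments: {"type":"object","properties":{"targets":{"type":"string"},"newtons":{"type":"number"}},"required":["targets"]}

```bash
ls; mkdir -p pics
python3 - <<'E'
from workcell import bot,camera,camera_model
import cv2,numpy as np
print(bot.get_obs(),bot.hold_point_z)
for n in["scene","top","wrist"]:
    cv2.imwrite(f"pics/{n}0.png",camera(n)); m=camera_model(n); print(n,{k:np.round(v,4).tolist() for k,v in m.items()})
E
```

```text
pics
{'time': 0.0, 'q': array([ 6.39428659e+01,  5.00891303e+00,  1.00336966e+01,  9.50997618e+01,
       -2.85064130e-04,  9.00009041e+01]), 'qd': array([-0.08534207, -0.06401487,  0.08367897,  0.10795322,  0.10656075,
        0.00815207]), 'joint_efforts': array([ 3.91399866e-03, -5.20391071e+01,  4.64793599e+01,  1.67083705e-02,
        2.33581732e-04,  6.83754067e-07]), 'ee_pos': array([0.24149358, 0.49388141, 0.23059727]), 'tcp_rot': array([-1.79925022e+02,  2.86246943e-04,  1.53941962e+02]), 'wrist_force': array([ 0.14531273, -0.11724012, -0.61476917]), 'torque': array([ 0.01502474,  0.07697581, -0.00534962]), 'grasp_force': 0.0, 'opening': 0.08553238315623865} 0.0187
scene {'K': [[371.7906, 0.0, 252.6328], [0.0, 371.7906, 190.7779], [0.0, 0.0, 1.0]], 'dist_coeffs': [0.0097, 0.0, 0.0, 0.0, 0.0], 'pose': [[0.5426, -0.5538, 0.6316, -0.0705], [-0.8399, -0.3481, 0.4164, -0.4774], [-0.0107, -0.7564, -0.654, 0.8025], [0.0, 0.0, 0.0, 1.0]]}
top {'K': [[346.424, 0.0, 258.155], [0.0, 346.424, 200.8473], [0.0, 0.0, 1.0]], 'dist_coeffs': [0.0276, 0.0, 0.0, 0.0, 0.0], 'pose': [[0.0283, -0.9871, 0.1574, 0.4119], [-0.9996, -0.0281, 0.0037, -0.0713], [0.0007, -0.1575, -0.9875, 1.1792], [0.0, 0.0, 0.0, 1.0]]}
wrist {'K': [[284.5001, 0.0, 254.8289], [0.0, 284.5001, 187.0091], [0.0, 0.0, 1.0]], 'dist_coeffs': [-0.0493, 0.0, 0.0, 0.0, 0.0], 'T_tool_cam': [[-0.0007, -0.9518, -0.3067, 0.0783], [1.0, -0.0008, 0.0001, 0.0002], [-0.0003, -0.3067, 0.9518, -0.1421], [0.0, 0.0, 0.0, 1.0]]}
```

View pics/scene0.png

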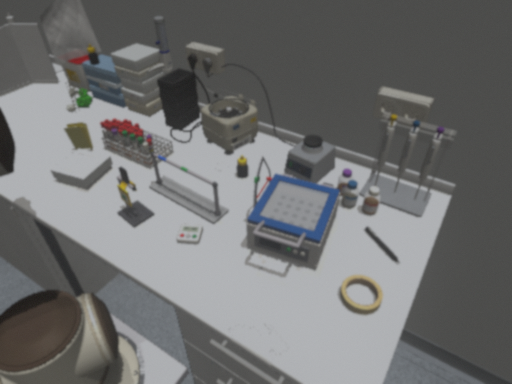

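View pics/top0.png

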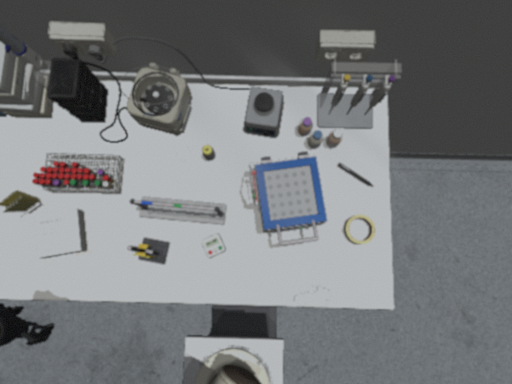

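The pictures show: top view has the stand base at about (153,250), rail with blue at (145,204) and green at (177,206), lid bar around (293,238), and timer (213,245), dropper (208,152) and tape (360,229).

```bash
cat > h.py <<'E'
from workcell import bot,camera,camera_model
import cv2,numpy as np
from scipy.spatial.transform import Rotation as R
def tool(o=None):
    o=o or bot.get_obs(); T=np.eye(4); T[:3,:3]=R.from_euler('xyz',o['tcp_rot'],degrees=True).as_matrix(); T[:3,3]=o['ee_pos']; return T
def cam(n,T=None):
    m=camera_model(n); P=m['pose'] if n!='wrist' else T@m['T_tool_cam']; return np.array(m['K']),np.array(m['dist_coeffs']),np.array(P)
def proj(c,X):
    K,d,P=c; Q=np.linalg.inv(P); return cv2.projectPoints(np.atleast_2d(X).astype(float),cv2.Rodrigues(Q[:3,:3])[0],Q[:3,3],K,d)[0][:,0]
def ray(c,uv):
    K,d,P=c; p=cv2.undistortPoints(np.array([[uv]],float),K,d)[0,0]; return P[:3,3],P[:3,:3]@np.array([p[0],p[1],1])
def atz(c,uv,z):
    o,r=ray(c,uv); return o+r*(z-o[2])/r[2]
E
python3 - <<'E'
from h import *
c=cam('top')
for n,uv,z in [('stand',(153,250),.01),('railbaseL',(141,210),.01),('railbaseR',(226,215),.01),('blue',(145,204),.125),('green',(177,206),.125),('railend',(220,211),.125),('bar',(297,236),.13),('bar1',(270,238),.13),('bar2',(317,232),.13),('timer',(213,245),.018),('hingeL',(258,165),.11),('hingeR',(318,158),.11)]: print(n,atz(c,uv,z).round(3))
s=cam('scene')
for n,uv,z in [('stand',(136,213),.01),('blue',(161,158),.125),('green',(184,168),.125),('end',(216,185),.125),('bar',(279,238),.13)]: print(n,atz(s,uv,z).round(3))
a=cv2.imread('pics/top0.png');
x=cv2.resize(a[185:270,115:240],None,fx=5,fy=5,interpolation=cv2.INTER_CUBIC)
cv2.imwrite('pics/c1.png',x)
b=cv2.imread('pics/scene0.png');cv2.imwrite('pics/c2.png',cv2.resize(b[135:285,110:310],None,fx=4,fy=4,interpolation=cv2.INTER_CUBIC))
E
```

```text
stand [0.423 0.279 0.01 ]
railbaseL [0.555 0.329 0.01 ]
railbaseR [0.546 0.041 0.01 ]
blue [0.56  0.279 0.125]
green [0.557 0.181 0.125]
railend [0.545 0.049 0.125]
bar [ 0.475 -0.188  0.13 ]
bar1 [ 0.467 -0.106  0.13 ]
bar2 [ 0.489 -0.248  0.13 ]
timer [0.444 0.079 0.018]
hingeL [ 0.698 -0.063  0.11 ]
hingeR [ 0.726 -0.254  0.11 ]
stand [0.418 0.273 0.01 ]
blue [0.563 0.28  0.125]
green [0.562 0.185 0.125]
end [0.549 0.056 0.125]
bar [ 0.467 -0.197  0.13 ]
```

View pics/c1.png

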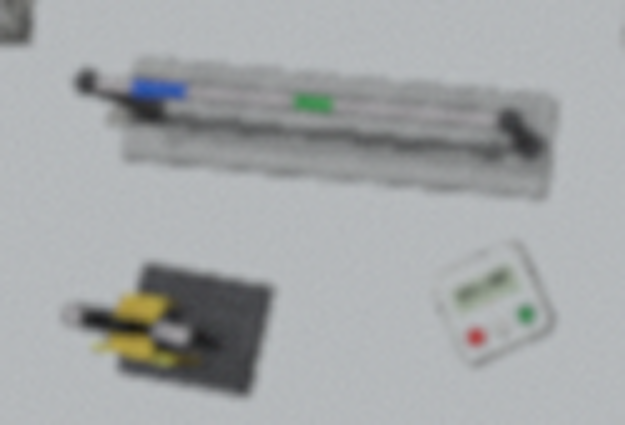

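View pics/c2.png

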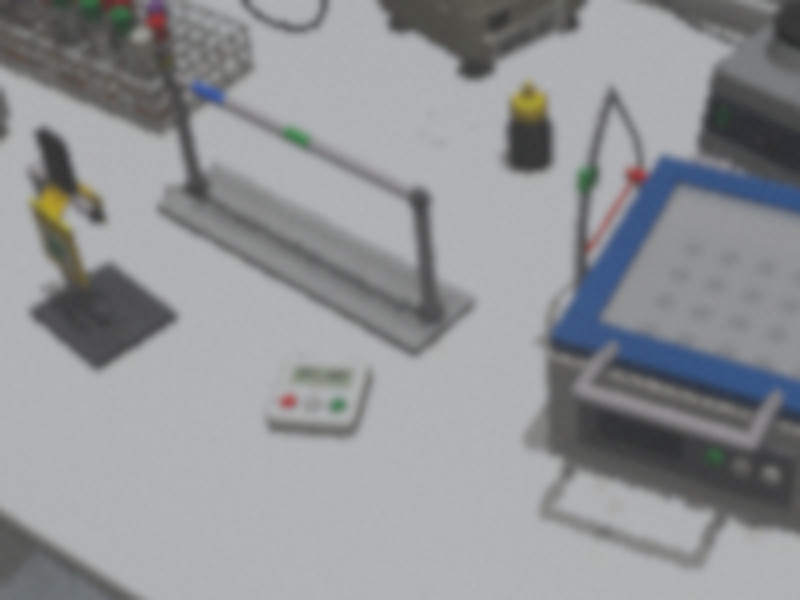

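The crops show the stand base centre at top-image (154,251), tilted about 11°, the tag hanging with its plate toward the robot, blue band at (146.6,203), green at (177.6,205.6), and rail ends at (132,201) and (217,209).

```bash
cat >> h.py <<'E'
def rel(xyz,yaw=None,o=None):
    "shift in mm (tool axes) and turn from measured pose"
    o=o or bot.get_obs(); T=tool(o); s=T[:3,:3].T@(np.array(xyz)-T[:3,3])*1000
    t=0 if yaw is None else -((yaw-o['tcp_rot'][2]+180)%360-180)
    return s.round(1),round(t,1)
E
python3 - <<'E'
from h import *
c=cam('top');s=cam('scene')
up=lambda u,v:(115+u/5,185+v/5)
us=lambda u,v:(110+u/4,135+v/4)
for n,a,z in [('L',(85,80),.125),('R',(512,118),.125),('blue',(158,90),.125),('green',(313,103),.125),('base',(197,329),.01),('yel',(137,327),.14)]: print(n,atz(c,up(*a),z).round(3))
for n,a,z in [('blue',(208,93),.125),('green',(296,135),.125),('R',(418,196),.125),('grip',(55,155),.162)]: print(n,atz(s,us(*a),z).round(3))
print(rel((.425,.27,.30),79))
E
```

```text
L [0.568 0.32  0.125]
R [0.552 0.057 0.125]
blue [0.563 0.275 0.125]
green [0.558 0.179 0.125]
base [0.42  0.274 0.01 ]
yel [0.419 0.271 0.14 ]
blue [0.564 0.277 0.125]
green [0.559 0.183 0.125]
R [0.551 0.062 0.125]
grip [0.417 0.275 0.162]
(array([-263.2, -120.6,  -69.1]), np.float64(74.9))
```

Emit:
{"name": "send_rows", "arguments": {
  "targets": "-35 -15 -70 10 0;-70 -30 -70 20 0;-105 -45 -70 30 0;-140 -60 -70 40 0;-175 -80 -70 50 0;-210 -95 -70 60 0;-240 -110 -70 70 0;-263 -120 -70 75 0;-263 -120 -70 75 0;-263 -120 -70 75 0;-263 -120 -70 75 0"
}}

```text
time: 1.52
ee_pos: [0.4247, 0.2714, 0.3013]
tcp_rot: [-180.0, -0.0, 79.0]
wrist_force: [-0.2, -0.1, 0.8]
opening: 0.0851
grasp_force: 0.0
```

Run:
```python
from h import *
o=bot.get_obs();T=tool(o); i=camera('wrist'); np.save('T1.npy',T); cv2.imwrite('pics/w1.png',i)
print(o['time'],o['ee_pos'],o['tcp_rot'],o['q'].round(1))
c=cam('wrist',T)
print(proj(c,[[.417,.273,.162],[.417,.273,.178],[.563,.276,.125],[.558,.181,.125]]))
j=cv2.resize(i,None,fx=1.5,fy=1.5); cv2.imwrite('pics/w1b.png',j)
```

```text
1.525 [0.42469042 0.27136914 0.30125058] [-1.79990249e+02 -1.65891465e-04  7.90478184e+01] [ 32.6   0.9  13.7 102.8   0.  133.5]
[[246.93063166 175.8677318 ]
 [246.4966053  180.29259675]
 [374.17076054 140.8556245 ]
 [375.04003239 217.59059245]]
```

View pics/w1b.png

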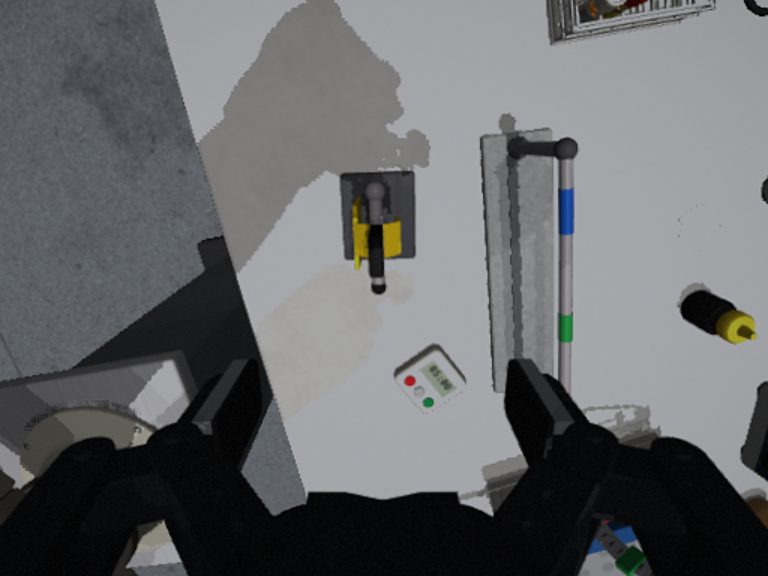

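The wrist view (×1.5) shows the tag roof centred at (380,239) and its tab at about (376,225–285). Stand post top is at (375,190), bar tip at (378,288). Blue centre is (566,211), green centre (566,328), rail post (566,148).

Run:
```python
from h import *
T=np.load('T1.npy');c=cam('wrist',T)
for n,a,z in [('post',(375,190),.125),('tip',(378,288),.125),('roof',(380,239),.14),('platetop',(357,199),.12),('platebot',(357,268),.12),('tabmid',(376,255),.17),('blueA',(566,189),.125),('blueB',(566,234),.125),('gA',(566,315),.125),('gB',(566,342),.125),('railend',(567,148),.125),('rail',(565,385),.125)]: print(n,atz(c,np.array(a)/1.5,z).round(4))
i=cv2.imread('pics/w1.png'); cv2.imwrite('pics/w1c.png',cv2.resize(i[105:205,215:290],None,fx=6,fy=6,interpolation=cv2.INTER_CUBIC))
```

```text
post [0.4285 0.3176 0.125 ]
tip [0.4159 0.2425 0.125 ]
roof [0.4257 0.284  0.14  ]
platetop [0.4137 0.3132 0.12  ]
platebot [0.4025 0.2604 0.12  ]
tabmid [0.4225 0.2804 0.17  ]
blueA [0.5677 0.292  0.125 ]
blueB [0.5654 0.2579 0.125 ]
gA [0.5614 0.1906 0.125 ]
gB [0.56   0.1662 0.125 ]
railend [0.5705 0.3212 0.125 ]
rail [0.557 0.125 0.125]
```

View pics/w1c.png

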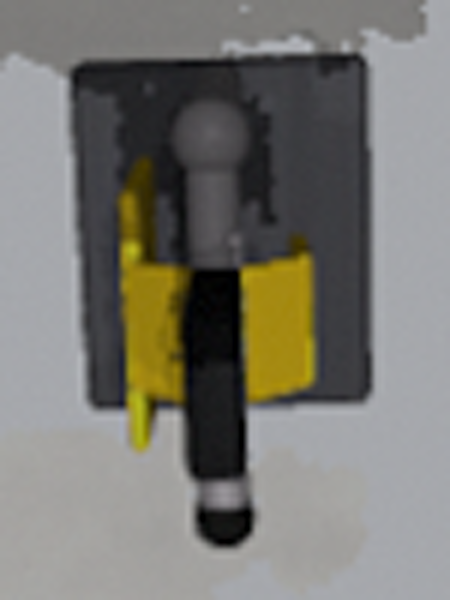

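The crop shows the tab's +y side face (rows 270–365) and its top face centred at (216,420), which is full-image pixel (251,175) at z 0.178.

Run:
```python
from h import *
T=np.load('T1.npy');c=cam('wrist',T)
f=lambda u,v:(215+u/6,105+v/6)
for n,a,z in [('top',(216,420),.178),('topA',(214,365),.178),('topB',(218,475),.178),('post',(210,135),.128),('tip',(225,520),.125),('roofA',(215,268),.137),('roofBl',(155,395),.13),('roofBr',(280,398),.13)]: print(n,atz(c,f(*a),z).round(4))
g=atz(c,f(216,420),.178); yaw=79.0+ 0
print(rel((g[0],g[1],.162-bot.hold_point_z),80.5), np.degrees(np.arctan2(.4285-.4159,.3176-.2425)))
```

```text
top [0.4223 0.2774 0.178 ]
topA [0.4238 0.2864 0.178 ]
topB [0.4209 0.2682 0.178 ]
post [0.4284 0.317  0.128 ]
tip [0.4166 0.2428 0.125 ]
roofA [0.425  0.2944 0.137 ]
roofBl [0.4088 0.2716 0.13  ]
roofBr [0.4319 0.2665 0.13  ]
(array([  5.5,  -3.4, 158. ]), np.float64(-1.5)) 9.524169959816737
```

Emit:
{"name": "send_rows", "arguments": {
  "targets": "9.5 -3.5 50 -1.5 0;9.5 -3.5 95 -1.5 0;9.5 -3.5 130 -1.5 0;9.5 -3.5 154 -1.5 0;9.5 -3.5 154 -1.5 0;9.5 -3.5 154 -1.5 255;9.5 -3.5 154 -1.5 255;9.5 -3.5 154 -1.5 255;9.5 -3.5 154 -1.5 255;9.5 -3.5 154 -1.5 255;9.5 -3.5 154 -1.5 255",
  "newtons": 50
}}

```text
time: 2.95
ee_pos: [0.4228, 0.281, 0.1478]
tcp_rot: [-179.9, -0.0, 80.5]
wrist_force: [-5.4, 0.7, 5.3]
opening: 0.0092
grasp_force: 48.8
```

Run:
```python
from h import *
o=bot.get_obs();T=tool(o); i=camera('wrist'); np.save('T2.npy',T); cv2.imwrite('pics/w2.png',i)
print(o)
```

```text
{'time': 2.95, 'q': array([ 3.35601948e+01, -1.65405344e+00, -5.94945636e+00,  8.57380937e+01,
        7.74271462e-02,  1.33095294e+02]), 'qd': array([ 0.02010083,  0.09544887,  0.03062699, -0.01313979, -0.01012605,
       -0.03385014]), 'joint_efforts': array([-1.70297932e+00, -4.30902386e+01,  4.64682305e+01, -1.70032572e+00,
       -1.02152746e+00,  1.48049957e-02]), 'ee_pos': array([0.42283095, 0.28096716, 0.14776644]), 'tcp_rot': array([-1.79922641e+02, -3.36533667e-02,  8.04648551e+01]), 'wrist_force': array([-5.42494239,  0.66698118,  5.28330517]), 'torque': array([0.18027339, 1.18169364, 0.03578494]), 'grasp_force': 48.82597267627716, 'opening': 0.009211038706364754}
```

View pics/w2.png

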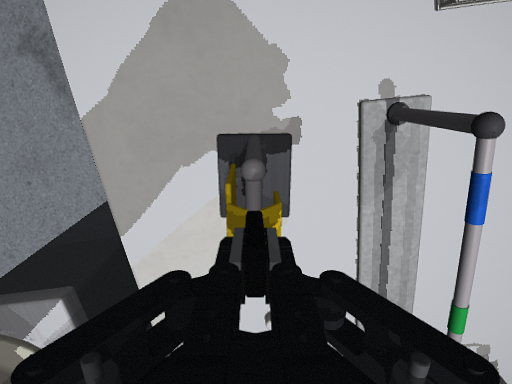

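Tag is gripped (opening 9.2 mm); in this view the blue band spans (480,173)–(476,223), and green is near (457,320).

Run:
```python
from h import *
c=cam('wrist',np.load('T2.npy'))
for n,a in [('post',(488,126)),('bA',(480.5,173)),('bB',(476,223)),('gA',(459.5,307)),('gB',(456.5,333))]: print(n,atz(c,a,.125).round(4))
```

```text
post [0.5693 0.3206 0.125 ]
bA [0.5666 0.292  0.125 ]
bB [0.5663 0.2576 0.125 ]
gA [0.5602 0.1899 0.125 ]
gB [0.5601 0.1647 0.125 ]
```

Emit:
{"name": "send_rows", "arguments": {
  "targets": "0 0 -15 0 255;0 0 -45 0 255;0 0 -75 0 255;0 0 -90 0 255;0 0 -90 0 255"
}}

```text
time: 3.62
ee_pos: [0.424, 0.281, 0.2382]
tcp_rot: [179.9, -0.1, 80.4]
wrist_force: [-0.2, 0.3, -2.1]
opening: 0.0093
grasp_force: 48.7
```

Run:
```python
from h import *
print(rel((.5665,.2748,.2382),86.3))
```

```text
(array([ 17.6, 141.5,   0.2]), np.float64(-5.9))
```

Emit:
{"name": "send_rows", "arguments": {
  "targets": "4 30 0 -2 255;9 65 0 -4 255;13 100 0 -6 255;17 130 0 -6 255;17.5 141.5 0 -6 255;17.5 141.5 0 -6 255;17.5 141.5 0 -6 255;17.5 141.5 0 -6 255"
}}

```text
time: 4.62
ee_pos: [0.5653, 0.2747, 0.2378]
tcp_rot: [180.0, -0.0, 86.5]
wrist_force: [-0.3, -0.6, 0.0]
opening: 0.0093
grasp_force: 48.7
```

Run:
```python
from h import *
o=bot.get_obs();T=tool(o); np.save('T3.npy',T); i=camera('wrist'); t=camera('top');s=camera('scene'); 
print(o['ee_pos'],o['tcp_rot'],o['wrist_force'])
a=cv2.resize(i[100:350,150:400],(500,500),interpolation=cv2.INTER_CUBIC)
b=cv2.resize(s[110:235,125:240],(300,326),interpolation=cv2.INTER_CUBIC); d=cv2.resize(t[170:230,110:220],(300,164),interpolation=cv2.INTER_CUBIC)
o=np.zeros((500,800,3),np.uint8); o[:,:500]=a; o[:326,500:]=b; o[330:494,500:]=d; cv2.imwrite('pics/m3.png',o)
print(proj(cam('wrist',T),[[.5665,.2748,.125],[.5665,.292,.125],[.5602,.178,.125]]))
```

```text
[0.56526765 0.27474348 0.23781209] [ 1.79972242e+02 -1.99655361e-02  8.64782512e+01] [-0.34035291 -0.64658335  0.0380136 ]
[[255.77817987 183.44883833]
 [254.63488097 165.60147604]
 [255.41652671 272.06406688]]
```

View pics/m3.png

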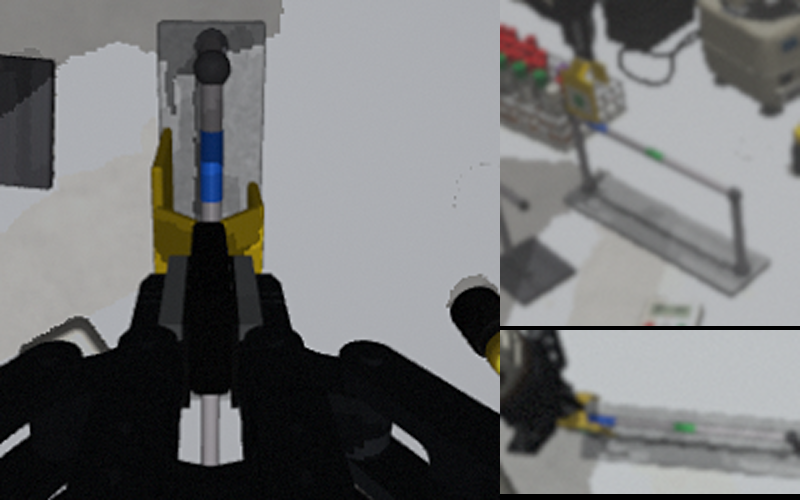

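The view shows the blue band at (256,183), exactly where predicted, with the bar centred between the tag's plate and leg. Lowering.

Emit:
{"name": "send_rows", "arguments": {
  "targets": "0 1 30 0 255;0 1 60 0 255;0 1 80 0 255;0 1 87 0 255;0 1 90 0 255;0 1 90 0 255;0 1 90 0 255"
}}

```text
time: 5.65
ee_pos: [0.5671, 0.2746, 0.1483]
tcp_rot: [180.0, -0.0, 86.4]
wrist_force: [-3.3, -1.3, 3.8]
opening: 0.0093
grasp_force: 49.4
```

Emit:
{"name": "send_rows", "arguments": {
  "targets": "0 -0.7 -0.3 0 255;-8 -0.7 -0.3 0 255;-18 -0.7 -0.3 0 255;-30 -0.7 -0.3 0 255;-42 -0.7 -0.3 0 255;-54 -0.7 -0.3 0 255;-66 -0.7 -0.3 0 255;-78 -0.7 -0.3 0 255;-88 -0.7 -0.3 0 255;-94 -0.7 -0.3 0 255;-97 -0.7 -0.3 0 255;-97 -0.7 -0.3 0 255;-97 -0.7 -0.3 0 255"
}}

```text
time: 7.28
ee_pos: [0.5601, 0.1772, 0.1477]
tcp_rot: [-180.0, 0.1, 86.4]
wrist_force: [-3.7, 0.4, 6.3]
opening: 0.0095
grasp_force: 49.6
```

Run:
```python
from h import *
o=bot.get_obs();T=tool(o); np.save('T4.npy',T); i=camera('wrist');s=camera('scene');t=camera('top')
print(o['ee_pos'],o['tcp_rot'],o['wrist_force'])
for k,v in dict(w=i,s=s,t=t).items(): cv2.imwrite(f'pics/{k}4.png',v)
a=cv2.resize(i[100:260,180:330],(525,560),interpolation=cv2.INTER_CUBIC)
b=cv2.resize(s[135:205,150:220],(270,270),interpolation=cv2.INTER_CUBIC); d=cv2.resize(t[180:230,140:210],(270,193),interpolation=cv2.INTER_CUBIC)
o=np.zeros((560,800,3),np.uint8); o[:,:525]=a; o[:270,530:]=b; o[280:473,530:]=d; cv2.imwrite('pics/m4.png',o)
print(proj(cam('wrist',T),[[.5602,.178,.125]]),proj(cam('scene'),[[.5602,.178,.125]]))
```

```text
[0.56011233 0.17724034 0.14772208] [-1.79993107e+02  5.31124228e-02  8.64321007e+01] [-3.72183924  0.35440055  6.34359129]
[[254.49108614 224.1225427 ]] [[185.53039594 169.09003585]]
```

View pics/m4.png

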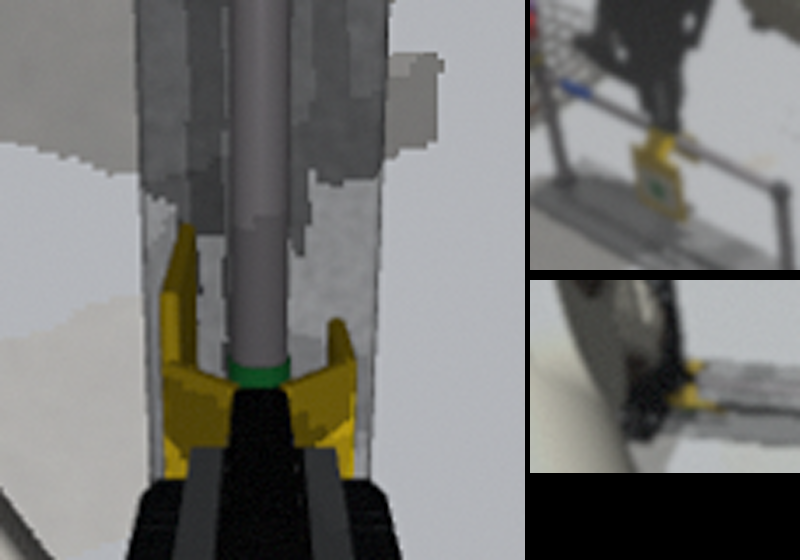

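The green band's +y edge shows at (254,202), just outside the roof's +y edge at (246,211).

Run:
```python
from h import *
c=cam('wrist',np.load('T4.npy'))
f=lambda u,v:(180+u/3.5,100+v/3.5)
for n,a,z in [('gEdge',(260,358),.13),('roofapex',(236,389),.14),('roofapex',(236,389),.145),('roofL',(165,362),.125),('roofL',(165,362),.13),('roofR',(352,360),.13),('plate +y low',(185,225),.07),('plate+y,bot',(185,225),.06),('plate +y top',(165,290),.125)]: print(n,z,atz(c,f(*a),z).round(4))
# same for stand
c=cam('wrist',np.load('T3.npy'))
f=lambda u,v:(150+u/2,100+v/2)
T=np.load('T3.npy'); dz=T[2,3]-.1477
for n,a,z in [('plate+y bot',(167,130),.06+dz),('plate top',(155,165),.125+dz),('roofL',(155,208),.13+dz),('roofR',(262,208),.13+dz)]: print(n,z,(atz(c,f(*a),z)-T[:3,3]).round(4))
```

```text
gEdge 0.13 [0.5611 0.1947 0.13  ]
roofapex 0.14 [0.5572 0.1934 0.14  ]
roofapex 0.145 [0.5574 0.1955 0.145 ]
roofL 0.125 [0.5442 0.1931 0.125 ]
roofL 0.13 [0.5448 0.195  0.13  ]
roofR 0.13 [0.5769 0.1934 0.13  ]
plate +y low 0.07 [0.5447 0.205  0.07  ]
plate+y,bot 0.06 [0.5438 0.2027 0.06  ]
plate +y top 0.125 [0.5454 0.2064 0.125 ]
plate+y bot 0.1501120918716736 [-0.0158  0.0249 -0.0877]
plate top 0.2151120918716736 [-0.0145  0.0294 -0.0227]
roofL 0.2201120918716736 [-0.0151  0.0174 -0.0177]
roofR 0.2201120918716736 [ 0.017   0.0154 -0.0177]
```

Run:
```python
from h import *
def band(img,c,col,z=.129):
    h=cv2.cvtColor(img,cv2.COLOR_BGR2HSV); lo,hi=((105,150,40),(130,255,255)) if col=='b' else ((55,120,30),(85,255,255))
    m=cv2.inRange(h,lo,hi); n,l,s,ce=cv2.connectedComponentsWithStats(m); 
    for k in range(1,n):
        if s[k,4]<25: continue
        x,y,w,hh,a=s[k]; print(col,s[k],atz(c,(x+w/2,y),z).round(4),atz(c,(x+w/2,y+hh),z).round(4))
for k,p in [('1','w1'),('2','w2'),('4','w4')]:
    print(p); c=cam('wrist',np.load(f'T{k}.npy')); im=cv2.imread(f'pics/{p}.png')
    for q in 'bg': band(im,c,q)
```

```text
w1
b [373 126   9  30 264] [0.5663 0.2926 0.129 ] [0.5641 0.2589 0.129 ]
b [409 350  16  13 124] [ 0.6087 -0.0466  0.129 ] [ 0.6092 -0.0739  0.129 ]
b [392 359  11  10  58] [ 0.5793 -0.058   0.129 ] [ 0.5791 -0.0794  0.129 ]
g [373 209   9  19 155] [0.5602 0.1938 0.129 ] [0.5588 0.1684 0.129 ]
g [282 266   7   5  29] [0.439  0.1374 0.129 ] [0.4378 0.1299 0.129 ]
g [410 364  21  20 225] [ 0.6147 -0.0774  0.129 ] [ 0.6157 -0.1226  0.129 ]
w2
b [465 172  27  53 975] [0.5621 0.2944 0.129 ] [0.565  0.2583 0.129 ]
g [449 302  19  32 421] [0.5561 0.1986 0.129 ] [0.5588 0.168  0.129 ]
w4
b [ 244   20   21   70 1364] [0.5675 0.2928 0.129 ] [0.5653 0.2587 0.129 ]
g [245 202  18   9  98] [0.561  0.1946 0.129 ] [0.5606 0.1887 0.129 ]
g [498 340  14  19  72] [0.7475 0.0676 0.129 ] [0.7531 0.0468 0.129 ]
```

Emit:
{"name": "send_rows", "arguments": {
  "targets": "1 0 -0.3 0 255;2 0 -0.5 0 255;2 0 -0.5 0 255;2 0 -0.5 0 200;2 0 -0.5 0 170;2 0 -0.5 0 120;2 0 -0.5 0 60;2 0 -0.5 0 0;2 0 -0.5 0 0;2 0 -0.5 0 0;2 0 -20 0 0;2 0 -50 0 0;2 0 -90 0 0;2 0 -120 0 0;2 0 -120 0 0;2 0 -120 0 0"
}}

```text
time: 9.43
ee_pos: [0.5604, 0.1796, 0.2667]
tcp_rot: [-180.0, 0.0, 86.4]
wrist_force: [-0.3, 0.3, -0.7]
opening: 0.0857
grasp_force: 0.0
```

Run:
```python
from h import *
o=bot.get_obs();T=tool(o); np.save('T5.npy',T); i=camera('wrist');s=camera('scene')
print(o['ee_pos'],o['wrist_force'],o['opening'])
for k,v in dict(w=i,s=s).items(): cv2.imwrite(f'pics/{k}5.png',v)
a=cv2.resize(i[60:260,180:330],(420,560),interpolation=cv2.INTER_CUBIC)
b=cv2.resize(s[145:195,160:210],(370,370),interpolation=cv2.INTER_CUBIC)
o=np.zeros((560,800,3),np.uint8); o[:,:420]=a; o[:370,430:]=b; cv2.imwrite('pics/m5.png',o)
h=cv2.cvtColor(i,cv2.COLOR_BGR2HSV)
c=cam('wrist',T)
for nm,lo,hi in [('b',(105,150,40),(130,255,255)),('g',(55,120,30),(85,255,255)),('y',(20,120,40),(35,255,255))]:
    n,l,st,_=cv2.connectedComponentsWithStats(cv2.inRange(h,lo,hi))
    for x,y,w,hh,A in st[1:]:
        if A>20: print(nm,x,y,w,hh,A,atz(c,(x+w/2,y),.129).round(4),atz(c,(x+w/2,y+hh),.129).round(4))
```

```text
[0.56035817 0.17964625 0.26673524] [-0.3173495   0.33037826 -0.71090587] 0.08572748255009387
b 249 57 12 38 391 [0.5678 0.2921 0.129 ] [0.5657 0.2589 0.129 ]
g 177 234 7 7 39 [0.475  0.1192 0.129 ] [0.4738 0.1107 0.129 ]
y 237 142 14 55 444 [0.5521 0.2153 0.129 ] [0.5478 0.1579 0.129 ]
y 259 158 13 31 285 [0.5724 0.198  0.129 ] [0.5707 0.1653 0.129 ]
y 394 190 27 26 535 [0.7199 0.1548 0.129 ] [0.7231 0.1248 0.129 ]
```

View pics/m5.png

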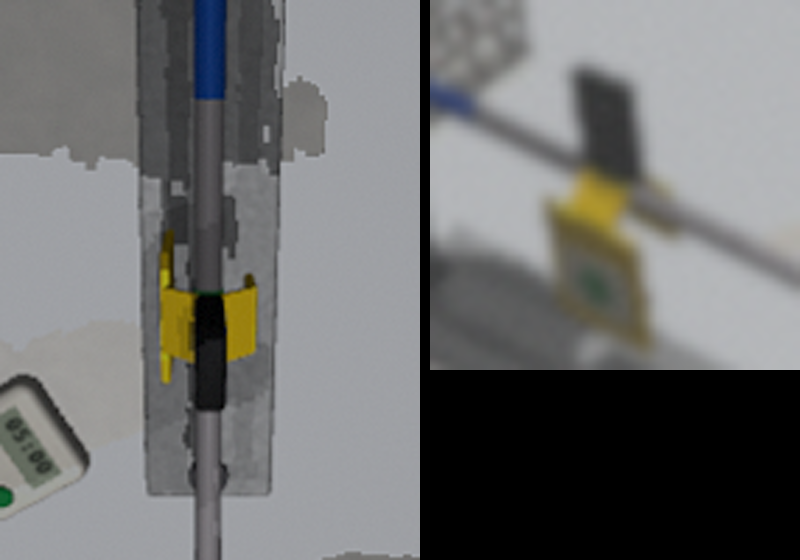

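The tag hangs upright and centred: the roof covers the green band, with only the expected sliver visible at its +y edge. Next I move over the lid. My picture budget is used up, so I measure by colour from here.

Run:
```python
from h import *
print(rel((.48,-.17,.34),98.5))
```

```text
(array([-353.9,  -58.4,  -73.4]), np.float64(-12.1))
```

Emit:
{"name": "send_rows", "arguments": {
  "targets": "0 0 -40 0 0;-20 -5 -73 0 0;-60 -10 -73 -3 0;-105 -20 -73 -6 0;-150 -30 -73 -9 0;-195 -35 -73 -12 0;-240 -40 -73 -12 0;-285 -48 -73 -12 0;-325 -55 -73 -12 0;-354 -58 -73 -12 0;-354 -58 -73 -12 0;-354 -58 -73 -12 0;-354 -58 -73 -12 0"
}}

```text
time: 11.15
ee_pos: [0.4807, -0.1692, 0.3404]
tcp_rot: [-180.0, -0.0, 98.5]
wrist_force: [1.0, 0.2, 0.1]
opening: 0.0857
grasp_force: 0.0
```

```bash
cat > seg.py <<'E'
from h import *
RNG=dict(b=[(105,120,40),(130,255,255)],g=[(50,90,30),(88,255,255)],r=[(172,120,50),(180,255,255)],r2=[(0,150,60),(6,255,255)])
def seg(img,box,mn=8):
    x0,y0,x1,y1=box; h=cv2.cvtColor(img[y0:y1,x0:x1],cv2.COLOR_BGR2HSV); out={}
    for k,(lo,hi) in RNG.items():
        m=cv2.inRange(h,lo,hi)
        if k=='r': m|=cv2.inRange(h,*RNG['r2'])
        if k=='r2': continue
        n,l,s,c=cv2.connectedComponentsWithStats(m)
        for i in range(1,n):
            if s[i,4]>=mn:
                pts=cv2.findContours((l==i).astype(np.uint8),0,2)[0][0]
                r=cv2.minAreaRect(pts); print(k,s[i,4],(c[i]+[x0,y0]).round(1),(cv2.boxPoints(r)+[x0,y0]).round(1).tolist())
E
python3 - <<'E'
from seg import *
o=bot.get_obs();T=tool(o); np.save('T6.npy',T)
print(o['ee_pos'],o['tcp_rot'])
for n,b in [('wrist',(0,0,512,384)),('top',(230,140,340,250)),('scene',(240,150,345,270))]:
    i=camera(n); cv2.imwrite(f'pics/{n}6.png',i); print(n); seg(i,b)
for n in ('top','scene'):
    print('0',n); seg(cv2.imread(f'pics/{n}0.png'),dict(top=(230,140,340,250),scene=(240,150,345,270))[n],4)
E
```

```text
[ 0.48068723 -0.16917987  0.34039868] [-1.79984728e+02 -1.47081944e-02  9.85111065e+01]
wrist
b 9099 [352.7 158.8] [[275.0, 94.0], [439.0, 94.0], [439.0, 236.0], [275.0, 236.0]]
b 99 [453.8 238.3] [[444.0, 235.0], [458.4, 227.8], [464.6, 240.2], [450.2, 247.4]]
g 151 [375.9  77.1] [[365.0, 73.0], [391.0, 73.0], [391.0, 81.0], [365.0, 81.0]]
g 21 [507.5  97.5] [[504.8, 100.4], [508.4, 93.2], [510.4, 94.2], [506.8, 101.4]]
g 18 [268.3 175.2] [[267.0, 172.0], [269.0, 172.0], [269.0, 179.0], [267.0, 179.0]]
r 280 [397.   85.3] [[348.0, 79.0], [426.0, 79.0], [426.0, 93.0], [348.0, 93.0]]
top
b 257 [283.3 164.4] [[259.8, 164.6], [305.9, 158.0], [306.7, 164.2], [260.7, 170.8]]
b 116 [263.7 204.4] [[259.8, 192.1], [265.2, 191.5], [267.8, 215.6], [262.5, 216.2]]
b 92 [274.1 223.2] [[263.2, 226.8], [264.0, 218.0], [285.1, 220.0], [284.3, 228.8]]
scene
b 1106 [300.7 207.9] [[251.4, 221.5], [265.7, 169.9], [338.3, 190.1], [323.9, 241.6]]
0 top
b 1125 [294.2 194.7] [[255.7, 164.8], [316.8, 156.6], [325.3, 220.4], [264.2, 228.6]]
0 scene
b 1231 [296.2 208.8] [[248.4, 218.9], [264.8, 166.9], [338.3, 190.1], [321.9, 242.1]]
g 4 [288.5 248.5] [[288.0, 248.0], [289.0, 248.0], [289.0, 249.0], [288.0, 249.0]]
r 4 [269.5 178.5] [[269.0, 178.0], [270.0, 178.0], [270.0, 179.0], [269.0, 179.0]]
```

Run:
```python
from seg import *
from scipy.optimize import least_squares
c=cam('wrist',np.load('T6.npy')); i=cv2.imread('pics/wrist6.png')
h=cv2.cvtColor(i,cv2.COLOR_BGR2HSV); m=cv2.inRange(h,(172,120,50),(180,255,255))|cv2.inRange(h,(0,150,60),(6,255,255))
for u in range(346,428,6):
    r=np.where(m[70:100,u])[0]; print(u,r.min()+70 if len(r) else '',r.max()+70 if len(r) else '',end=' | ')
b=cv2.inRange(h,(105,120,40),(130,255,255))
print()
for v in (110,130,150,170,190,210): r=np.where(b[v])[0]; print('row',v,r.min(),r.max())
for u in (290,330,380,420): r=np.where(b[:,u])[0]; print('col',u,r.min(),r.max())
for n,uv,z in [('tip',(348,90),.11),('nhinge',(426,85),.11),('front',(275,150),.113),('front2',(275,110),.113),('rear',(439,150),.113),('FL',(275,94),.113),('RL',(439,94),.113)]: print(n,atz(c,uv,z).round(4))
t=cam('top')
for uv in [(255.7,164.8),(316.8,156.6),(325.3,220.4),(264.2,228.6)]: print('top',atz(t,uv,.115).round(4))
s=cam('scene')
for uv in [(255.75,233),(297,244.5)]: print('bar scene',atz(s,uv,.13).round(4))
# grey profile along expected bar crossing in wrist (column scan toward robot of front edge)
g=cv2.cvtColor(i,cv2.COLOR_BGR2GRAY)
for v in (120,150,180): print(v,g[v,190:290].tolist())
```

```text
346   | 352 84 86 | 358 85 86 | 364 84 86 | 370 84 86 | 376 84 86 | 382 84 85 | 388 84 86 | 394 85 85 | 400 84 85 | 406 85 85 | 412 84 86 | 418 80 92 | 424 79 86 | 
row 110 276 437
row 130 285 434
row 150 276 430
row 170 276 427
row 190 276 424
row 210 284 420
col 290 95 236
col 330 95 235
col 380 94 234
col 420 94 215
tip [ 0.5837 -0.0665  0.11  ]
nhinge [ 0.6808 -0.0444  0.11  ]
front [ 0.5055 -0.1547  0.113 ]
front2 [ 0.497  -0.1045  0.113 ]
rear [ 0.7231 -0.1212  0.113 ]
FL [ 0.4938 -0.0854  0.113 ]
RL [ 0.6993 -0.0523  0.113 ]
top [ 0.6966 -0.0562  0.115 ]
top [ 0.7288 -0.2492  0.115 ]
top [ 0.5264 -0.2757  0.115 ]
top [ 0.4957 -0.0883  0.115 ]
bar scene [ 0.4504 -0.1414  0.13  ]
bar scene [ 0.4716 -0.2436  0.13  ]
120 [168, 169, 168, 167, 168, 168, 167, 168, 168, 168, 167, 167, 167, 167, 167, 167, 168, 167, 167, 167, 169, 167, 167, 169, 168, 167, 168, 167, 168, 167, 167, 167, 167, 168, 168, 167, 168, 168, 167, 166, 168, 168, 168, 167, 168, 168, 169, 162, 127, 104, 106, 108, 108, 106, 103, 151, 169, 169, 167, 168, 168, 168, 168, 168, 167, 168, 168, 168, 168, 166, 166, 167, 165, 
[... 373 characters left out ...]
, 113, 126, 123, 157, 171, 169, 167, 169, 168, 168, 167, 167, 167, 168, 169, 169, 168, 167, 165, 165, 166, 166, 166, 166, 171, 118, 41, 17, 60, 88, 57, 89, 113, 66, 45, 61, 63, 63, 62, 62, 61, 63, 62, 64, 62, 62, 61, 61]
180 [168, 168, 168, 167, 168, 168, 168, 168, 169, 168, 168, 169, 168, 169, 168, 168, 168, 167, 168, 167, 167, 167, 169, 169, 168, 168, 167, 168, 168, 168, 168, 168, 168, 168, 168, 169, 168, 167, 168, 168, 169, 168, 171, 133, 101, 112, 120, 136, 132, 129, 114, 94, 82, 150, 172, 169, 168, 168, 168, 169, 168, 168, 166, 166, 166, 166, 166, 163, 163, 166, 168, 168, 168, 168, 170, 174, 126, 96, 88, 46, 44, 91, 65, 99, 84, 39, 54, 66, 71, 69, 71, 68, 70, 64, 64, 63, 64, 64, 64, 62]
```

Run:
```python
from seg import *
c=cam('wrist',np.load('T6.npy'))
a=np.radians(9.15);ex=np.array([np.cos(a),np.sin(a)]);ey=np.array([-ex[1],ex[0]])
for uv in [(237,150),(238,180)]:
    p=atz(c,uv,.13); print(p.round(4), 'along ex',(p[:2]@ex).round(4))
print('est',np.array([.461,-.193])@ex, np.array([.461,-.193])@ey)
# clip: intersect ray with needle plane
for O in [(.719,-.1546),(.7205,-.151)]:
    O=np.array([*O,.11]); n=np.array([*ey,0])
    for nm,C,uv in [('w',c,(377.5,77)),('s',cam('scene'),(110+587/4,135+180/4)),('tip w',c,(348,85.3)),('tip s',cam('scene'),(110+590/4,135+245/4)),('hinge s',cam('scene'),(110+637/4,135+177/4))]:
        o,r=ray(C,uv); P0=O+n*.1145; k=((P0-o)@n)/(r@n); P=o+r*k-P0; lx=P[:2]@ex; print(nm,'lx %.4f lz %.4f rad %.4f ang %.4f'%(lx,P[2],np.hypot(lx,P[2]),np.arctan2(P[2],-lx)))
print(rel((.461,-.193,.13-bot.hold_point_z),99.15))
```

```text
[ 0.4569 -0.1588  0.13  ] along ex 0.4258
[ 0.4632 -0.1974  0.13  ] along ex 0.4259
est 0.42444316506905605 -0.26385223066360847
w lx -0.1496 lz 0.1608 rad 0.2196 ang 0.8214
s lx -0.1196 lz 0.0607 rad 0.1341 ang 0.4696
tip w lx -0.1159 lz -0.0133 rad 0.1167 ang -0.1138
tip s lx -0.1148 lz -0.0017 rad 0.1148 ang -0.0149
hinge s lx -0.0258 lz -0.0069 rad 0.0267 ang -0.2610
w lx -0.1286 lz 0.1045 rad 0.1657 ang 0.6825
s lx -0.1140 lz 0.0539 rad 0.1261 ang 0.4416
tip w lx -0.0860 lz -0.1158 rad 0.1442 ang -0.9320
tip s lx -0.1092 lz -0.0092 rad 0.1095 ang -0.0840
hinge s lx -0.0191 lz -0.0144 rad 0.0240 ang -0.6457
(array([-20.5, -23. , 229.3]), np.float64(-0.6))
```

```bash
cat >> h.py <<'E'
def tri(*cu):
    A=np.zeros((3,3));b=np.zeros(3)
    for c,uv in cu:
        o,r=ray(c,uv); r=r/np.linalg.norm(r); M=np.eye(3)-np.outer(r,r); A+=M;b+=M@o
    return np.linalg.solve(A,b)
E
python3 - <<'E'
from seg import *
c=cam('wrist',np.load('T6.npy'));s=cam('scene')
a=np.radians(9.15);ex=np.array([np.cos(a),np.sin(a),0]);ey=np.array([-ex[1],ex[0],0])
# scene refinement by redness/greenness
i=cv2.imread('pics/scene0.png').astype(float)
G=i[:,:,1]-np.maximum(i[:,:,0],i[:,:,2]); Rd=i[:,:,2]-np.maximum(i[:,:,0],i[:,:,1])
for nm,X,th in (('g',G,12),('r',Rd,15)):
    y,x=np.where(X[165:205,245:285]>th); w=X[165:205,245:285][y,x]; print(nm,len(x),x.min()+245,x.max()+245,y.min()+165,y.max()+165,(x@w/w.sum()+245).round(1),(y@w/w.sum()+165).round(1)); 
    if nm=='r': print(sorted(zip(y+165,x+245))[::3])
clip=tri((c,(377.5,77)),(s,(256.75,180))); tip=tri((c,(347.5,85.3)),(s,(257.5,196.5)))
for p in(clip,tip): print(p.round(4),(p@ex).round(4),(p@ey).round(4))
E
```

```text
g 23 254 258 177 182 255.8 179.1
r 64 256 271 176 197 264.9 183.7
[(np.int64(176), np.int64(267)), (np.int64(177), np.int64(266)), (np.int64(177), np.int64(269)), (np.int64(178), np.int64(266)), (np.int64(178), np.int64(269)), (np.int64(179), np.int64(266)), (np.int64(179), np.int64(269)), (np.int64(180), np.int64(267)), (np.int64(181), np.int64(266)), (np.int64(182), np.int64(265)), (np.int64(183), np.int64(265)), (np.int64(184), np.int64(265)), (np.int64(186), np.int64(263)), (np.int64(187), np.int64(263)), (np.int64(188), np.int64(263)), (np.int64(190), np.int64(260)), (np.int64(191), np.int64(260)), (np.int64(192), np.int64(260)), (np.int64(194), np.int64(258)), (np.int64(195), np.int64(258)), (np.int64(196), np.int64(257)), (np.int64(197), np.int64(257))]
[ 0.5983 -0.051   0.1558] 0.5826 -0.1454
[ 0.5816 -0.0622  0.1126] 0.5643 -0.1539
```

Emit:
{"name": "send_rows", "arguments": {
  "targets": "-20.5 -22 50 -0.5 0;-20.5 -22 100 -0.5 0;-20.5 -22 150 -0.5 0;-20.5 -22 190 -0.5 0;-20.5 -22 215 -0.5 0;-20.5 -22 229 -0.5 0;-20.5 -22 229 -0.5 0;-20.5 -22 229 -0.5 0"
}}

```text
time: 12.3
ee_pos: [0.4624, -0.1937, 0.1128]
tcp_rot: [179.9, 0.1, 99.0]
wrist_force: [-0.7, -0.4, -0.6]
opening: 0.0855
grasp_force: 0.0
```

Emit:
{"name": "send_rows", "arguments": {
  "targets": "0 0 0 0 120;0 0 0 0 255;0 0 0 0 255;0 0 0 0 255;0 0 0 0 255;0 0 0 0 255",
  "newtons": 50
}}

```text
time: 13.05
ee_pos: [0.4621, -0.1935, 0.1117]
tcp_rot: [180.0, 0.0, 99.0]
wrist_force: [2.7, -0.1, 0.6]
opening: 0.0103
grasp_force: 48.7
```

Emit:
{"name": "send_rows", "arguments": {
  "targets": "0 0.5 -5 0 255;0 1.3 -13 0 255;0 3.3 -26 0 255;0 5.9 -39 0 255;0 9.2 -51.7 0 255;0 13.1 -64.2 0 255;0 17.6 -76.5 0 255;0 22.6 -88.6 0 255;0 28.5 -100.4 0 255;0 28.5 -100.4 0 255;0 28.5 -100.4 0 255;0 28.5 -100.4 0 255"
}}

```text
time: 14.55
ee_pos: [0.489, -0.189, 0.2124]
tcp_rot: [-179.9, -0.0, 98.9]
wrist_force: [-6.7, 0.4, -4.6]
opening: 0.0099
grasp_force: 49.2
```

```bash
cat > look.py <<'E'
from seg import *
import sys
n=sys.argv[1]
o=bot.get_obs();T=tool(o); np.save(f'T{n}.npy',T)
print(o['ee_pos'],o['wrist_force'],o['opening'])
for k in ('scene','wrist'):
    im=camera(k); cv2.imwrite(f'pics/{k}{n}.png',im); i=im.astype(float)
    x0,y0,x1,y1=(245,155,285,205) if k=='scene' else (0,0,512,384)
    G=i[:,:,1]-np.maximum(i[:,:,0],i[:,:,2]); Rd=i[:,:,2]-np.maximum(i[:,:,0],i[:,:,1])
    for nm,X,th in (('g',G,12 if k=='scene' else 30),('r',Rd,15 if k=='scene' else 40)):
        m=(X>th).astype(np.uint8)[y0:y1,x0:x1]; N,l,s,ce=cv2.connectedComponentsWithStats(m,connectivity=8)
        for j in range(1,N):
            if s[j,4]>5: 
                y,x=np.where(l==j); print(k,nm,s[j,4],'c',(ce[j]+[x0,y0]).round(1),'bbox',s[j,0]+x0,s[j,0]+s[j,2]-1+x0,s[j,1]+y0,s[j,1]+s[j,3]-1+y0,'xmin@',y[x==x.min()].mean().round(1)+y0)
E
python3 look.py 7
```

```text
[ 0.48904707 -0.18897474  0.21242823] [-6.69902965  0.35883899 -4.63749208] 0.009893442894652214
scene g 24 c [255.9 179.2] bbox 254 258 177 182 xmin@ 179.5
scene r 38 c [265.5 176.8] bbox 258 272 173 183 xmin@ 182.5
wrist g 471 c [454.3  30.9] bbox 435 480 22 39 xmin@ 36.0
wrist g 18 c [268.6 188.3] bbox 268 270 184 192 xmin@ 188.0
wrist r 401 c [477.9  50. ] bbox 439 511 42 66 xmin@ 46.0
```

Run:
```python
from seg import *
a=np.radians(9.15);ex=np.array([np.cos(a),np.sin(a),0]);ey=np.array([-ex[1],ex[0],0])
s=cam('scene');w=cam('wrist',np.load('T7.npy'));w6=cam('wrist',np.load('T6.npy'))
def pt(th,r=.118,H=.687,Y=-.149): return ex*(H-r*np.cos(th))+ey*Y+np.array([0,0,.11+r*np.sin(th)])
for th in (0,.35,.4,.45,.5,.55,.6): print(th,proj(s,pt(th))[0].round(1),proj(w,pt(th))[0].round(1),proj(w6,pt(th))[0].round(1))
print('hinge',proj(s,pt(0,0))[0],proj(w,pt(0,0))[0])
im=cv2.imread('pics/wrist7.png'); G=im.astype(int); g=G[:,:,1]-np.maximum(G[:,:,0],G[:,:,2]); r=G[:,:,2]-np.maximum(G[:,:,0],G[:,:,1])
for y in range(18,70,2): print(y,''.join('g' if g[y,x]>25 else 'r' if r[y,x]>35 else '.' for x in range(425,512)))
im=cv2.imread('pics/scene7.png'); G=im.astype(int); g=G[:,:,1]-np.maximum(G[:,:,0],G[:,:,2]); r=G[:,:,2]-np.maximum(G[:,:,0],G[:,:,1])
for y in range(170,190): print(y,''.join('g' if g[y,x]>12 else 'r' if r[y,x]>15 else '.' for x in range(245,280)))
```

```text
0 [256.2 195.8] [399.7  48.8] [351.3  82. ]
0.35 [257.1 183.2] [438.9  40. ] [369.4  80.4]
0.4 [257.4 181.2] [447.2  38.6] [373.2  80.2]
0.45 [257.8 179.1] [456.2  37.2] [377.4  79.9]
0.5 [258.2 177.1] [465.8  35.9] [382.   79.7]
0.55 [258.6 175. ] [476.2  34.5] [386.8  79.5]
0.6 [259.  172.9] [487.4  33.2] [392.   79.2]
hinge [271.60263545 171.91889155] [535.39939327  53.97154559]
18 .......................................................................................
20 .......................................................................................
22 .................................gggggg................................................
24 ......................gggggggggggggggggggggggggg.......................................
26 ............gggggggggggggggggggggggggggg...............................................
28 ............ggggggggggggggggggggggggggg................................................
30 ...........gggggggggggggggggggggggggggg................................................
32 ...........gggggggggggggggggggggggggggggggg................................
[... 1750 characters left out ...]
....................
173 ......................rrrr.........
174 .....................rrrrrrr.......
175 .....................rrrrrr........
176 .....................rrrr..........
177 ..........gggg.....rrr.............
178 .........ggggg....rrr..............
179 .........ggggg...rr................
180 .........gggg..rrr.................
181 .........gggg.rrr..................
182 ..........gg.rr....................
183 .............r.....................
184 ...................................
185 ...................................
186 ...................................
187 ...................................
188 ...................................
189 ...................................
```

Run:
```python
from seg import *
from scipy.optimize import least_squares
a=np.radians(9.15);ex=np.array([np.cos(a),np.sin(a),0]);ey=np.array([-ex[1],ex[0],0])
s=cam('scene');w=cam('wrist',np.load('T7.npy'));w6=cam('wrist',np.load('T6.npy'))
def pt(th,r=.118,H=.687,Y=-.149): return ex*(H-r*np.cos(th))+ey*Y+np.array([0,0,.11+r*np.sin(th)])
print('scene shift for +10mm ey',proj(s,pt(.45,Y=-.139))[0]-proj(s,pt(.45))[0],'wrist',proj(w,pt(.45,Y=-.139))[0]-proj(w,pt(.45))[0])
tipS,tipS0,tipW,tipW6=map(np.array,[(257.8,183),(257,197),(439.5,45),(348,85)])
for rt in (.116,.118,.121):
    bS=(tipS-proj(s,pt(.401,rt))[0]+tipS0-proj(s,pt(0,rt))[0])/2; bW=tipW-proj(w,pt(.401,rt))[0]; b6=tipW6-proj(w6,pt(0,rt))[0]
    f=lambda p,sel:np.concatenate([k*(proj(c,pt(p[0],Y=-.149+p[1]))[0]+b-np.array(uv)) for k,c,b,uv in sel])
    S=(1,s,bS,(255.9,179.2));W=(.4,w,bW,(454.3,31));W6=(.6,w6,b6,(377,77))
    print(rt,bS.round(1),bW.round(1),b6.round(1))
    for nm,sel in (('S',[S]),('W',[W]),('W6',[W6]),('all',[S,W,W6])):
        q=least_squares(f,[.45,0],args=(sel,),x_scale=[.1,.01]); print(nm,q.x.round(4),q.fun.round(1))
```

```text
scene shift for +10mm ey [-3.35274631 -0.89610878] wrist [  2.54677447 -17.20373626]
0.116 [0.3 1.8] [-9.8  6.1] [-4.8  3. ]
S [0.4775 0.0072] [0. 0.]
W [0.4824 0.0066] [-0. -0.]
W6 [0.4926 0.0057] [0. 0.]
all [0.4846 0.0063] [ 0.3 -0.2  0.1  0.1 -0.4 -0.3]
0.118 [0.6 1.5] [-7.9  6.4] [-3.3  3. ]
S [0.4688 0.0078] [0. 0.]
W [0.4721 0.0069] [ 0. -0.]
W6 [0.4753 0.0058] [ 0. -0.]
all [0.4726 0.0066] [ 0.4 -0.1  0.   0.2 -0.1 -0.5]
0.121 [1.  1.1] [-4.9  6.9] [-0.9  3. ]
S [0.4557 0.0087] [0. 0.]
W [0.456  0.0075] [-0. -0.]
W6 [0.4484 0.006 ] [-0.  0.]
all [0.4542 0.0071] [ 0.5  0.2 -0.2  0.3  0.4 -0.7]
```

Emit:
{"name": "send_rows", "arguments": {
  "targets": "0 2.8 -5.5 0 255;0 6 -11 0 255;0 9 -16.5 0 255;0 9 -16.5 0 255;0 9 -16.5 0 255;0 9 -16.5 0 255"
}}

```text
time: 15.4
ee_pos: [0.4978, -0.1875, 0.2289]
tcp_rot: [-179.9, -0.0, 98.9]
wrist_force: [-7.4, 1.6, -3.3]
opening: 0.0102
grasp_force: 49.0
```

```bash
python3 look.py 8
python3 - <<'E'
import cv2,numpy as np
for f,X,Y,a,b in (('wrist8',range(415,512),range(0,60,2),25,35),('scene8',range(245,280),range(166,186),12,15)):
    G=cv2.imread(f'pics/{f}.png').astype(int); g=G[:,:,1]-np.maximum(G[:,:,0],G[:,:,2]); r=G[:,:,2]-np.maximum(G[:,:,0],G[:,:,1])
    for y in Y: print(y,''.join('g' if g[y,x]>a else 'r' if r[y,x]>b else '.' for x in X))
E
```

```text
[ 0.49775527 -0.18751129  0.22890145] [-7.4491737   1.57186795 -3.26913374] 0.010245266735005233
scene g 20 c [255.6 178.6] bbox 254 258 177 181 xmin@ 179.0
scene r 30 c [266.1 174.9] bbox 259 271 172 179 xmin@ 179.0
wrist g 390 c [425.8  35.7] bbox 409 451 28 42 xmin@ 38.0
wrist r 591 c [472.7  53.7] bbox 424 501 44 69 xmin@ 47.0
0 .................................................................................................
2 .................................................................................................
4 .................................................................................................
6 .................................................................................................
8 .................................................................................................
10 .................................................................................................
12 .................................................................................................
14 ..............................................................
[... 2357 characters left out ...]
....................
169 ...................................
170 ...................................
171 ...................................
172 ......................rrrr.........
173 ......................rrrrr........
174 .....................rrrrr.........
175 ....................rrrrr..........
176 ..................rrrr.............
177 .........ggggg...rrr...............
178 .........ggggg.rrr.................
179 .........gggg.r....................
180 .........gggg......................
181 .........gg........................
182 ...................................
183 ...................................
184 ...................................
185 ...................................
```

```bash
python3 -c "
from workcell import ticket;print(ticket.job_done())"
```

```text
the job is handed in; nothing more can be done
None
```

I handed the job in at about 15.5 s. The tag was left hanging centred on the green band to within about 2 mm. The gripper is holding the lid at about 0.47 rad, with the needle at the middle of the green clip as measured by colour in the scene and wrist cameras.

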